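# Open the steamer tank's screw cap of unknown thread hand

## Robot

A 6-joint arm with a two-finger parallel gripper is mounted at the origin on the work surface. World frame = base frame: x ahead of the robot, y to its left, z up, the work surface at z = 0. Lengths are in m, angles in rad, forces in N, time in s.
With the tool pointing down it reaches from about 0.325 to 1 m from the base axis. Payload 5.1 kg.
Tool frame: the origin (TCP) lies between the finger pads; the fingertips stand 14 mm ahead of it and the grasp point (between the pads) lies 5 mm behind it (ctrl.tips_ahead is the z of the fingertips in the tool frame, in m); z points along the fingers, y is the line along which they close (so a half turn about z gives the same grasp; the last joint's range is limited). The gripper opens to 85 mm and grips with 20 to 120 N. Pads are 22 mm wide; open, the fingers measure 114 mm over their backs; the gripper's body (76 mm by 85 mm) begins 54 mm behind the grasp point. The pads swing forward as they close: fully open they stand 13 mm farther back than shut.
Start: joints at [1.04, 0.124, 1.65, -0, 1.367, -0.083], TCP at [0.281, 0.586, 0.245] pointing down, gripper open.
Joint ranges: [-2.61, 2.61], [-1.02, 2.33], [0.03, 2.71], [-1.35, 4.49], [0.32, 2.68], [-2.91, 2.91]. Speed limits (rad/s): [2.57, 2.57, 3.14, 3.14, 3.14, 3.14].

## Interface

Orientations are given as a 3x3 rotation matrix whose columns are the frame's x, y, z axes.
In Python, from workcell import ctrl, read_camera, camera_model gives the robot as it stands. The module is installed in compiled form; this text tells all that it offers.
- The arm moves only by the tool play_rows, never from a script. Its argument "deltas" is a list that holds one entry, the list of rows, each a list of 7 numbers: the shift along the tool's x, y, z in units of 25 mm (1.0 is 25 mm), then the turn, a rotation vector about the tool's x, y, z in units of 8 degrees (1.0 is 8 degrees), then the finger opening in mm, from 0 to 85.4. A call has 1 to 12 rows; each row shifts and turns the commanded pose from where the row before left it, along the tool's axes as they then stand; what a row does not reach is not made up. A row lasts 1/10 s, in which the tool goes at most 50 mm and 8.59 degrees, less where a joint would pass 70% of its speed; a pose out of reach is approached as far as the arm can. A call is refused whole if a number of a shift passes 1 or a number of a turn 1, either way. A call with a gripper value outside its range is refused whole. The fingers move at their own pace and stop on an object; the grip force is fixed at half the most. Time passes only in rows, so rows that do not move let the fingers close. It gives the time, the measured TCP pose, the force, the opening and the grip force at its end, in the units of the state.
- ctrl.get_obs(): the state, without advancing time (a new reading comes with each control period).
- read_camera(name): name is "side" or "top" or "wrist"; returns the picture (384x512x3 uint8, red, green, blue); there is no depth.
- camera_model(name): a dict with "intrinsics" (3x3 intrinsics, pixels), "view" (4x4, takes a point from world to camera coordinates). Camera axes: x right, y down, z forward; pixel columns grow to the right and rows downward; lengths in m; the calibration is good to about 2 mm. The wrist camera is an equidistant fisheye: a pixel r from the principal point sees the ray r / f radians off the axis. A picture is of the moment at which its call begins: read the wrist's pose just before it. camera_model takes no time and is no camera call; for the wrist camera it gives the pose at the moment of the call.
- ctrl.sign_off(): hands the job in; it is judged then, once.
The state is a dict: "clock": time; "joint_pos": joint angles; "qvel": joint speeds; "joint_efforts": joint torques, N m; "ee_pos": TCP position; "tool_rot": TCP orientation; "force": force on the tool from outside, world axes, zero at the start; "ft_torque": the same for the moment, N m; "gripper_width": finger opening in m; "grip_force": force on a finger pad.
Only numpy, scipy, OpenCV 4.12 (cv2) and the standard library are available. Lean on these libraries where they do the work, as an engineer would, in place of code of your own. Each camera call takes 0.05 s, during which the arm holds its last target. There are 200 camera calls.

## Task

A clothes brush has been left lying on the screw cap of the garment steamer's tank: lift it off and lay it bristles down on the middle of the cork mat, without dropping it. Then open the tank: nobody remembers which way this cap unscrews, so try one way and, if it is stopped or stays captive, the other, without wrenching it. Finish still holding the cap upright in the gripper, lifted at least 7 cm above its seat, and leave everything else where it is.

Things in the scene. Friction and masses are not known exactly. Their poses are not given: they have to be found in the camera images.
- steamer: garment steamer base, fixed to the counter: white plastic box 260 (x) x 200 (y) x 100 mm tall, origin under its centre, z up. On its flat top, at its x = -50, y = 0, is the filler neck with the screw cap. At its x = +85 stand a low dial (at y = +55, to 130 mm above the counter) and a hose stub (at y = -50, to 141 mm)
- seat (a point): centre of the cap's seat, 100 mm above the counter; the neck under the cap stands 12 mm above it. One way the cap stops dead within 0.3 rad, the other way it is free of its lugs after at most 0.9 rad and meets an end stop at 0.95 to 1.3 rad; eased back 0.1 rad from that end stop it lifts straight off (pressed against it, it rubs). Which way differs from unit to unit
- cap: grey ribbed round screw cap, 52 mm across, 30 mm tall, hollow below, about 60 g; origin at the centre of its underside, z up; a small white mark on top points along its x. Turns freely between its stops, 2 mm of play every way, does not rise as it turns. At a stop the fingers slip round it; over 60 N between cap and steamer is wrenching
- brush: wooden clothes brush, 150 (x, long) x 46 (y) x 38 mm tall: a wooden back 18 mm thick on top, and below it a stiff black bristle block 124 x 36 x 20 mm; 120 g or so; origin at the centre of the bristles' underside, z up. At the start it lies bristles down, flat across the top of the cap, its middle within 9 mm of the cap's
- mat: empty flat cork mat fixed on the counter, 240 (x) x 180 (y) x 4 mm thick, origin under its centre
- lint_roller: bystander: lint roller lying along its x, from -175 mm (handle) to +55 mm, 44 mm thick
- shoe_tree: bystander: wooden shoe tree lying along its x, 240 x 70 x 50 mm, origin under its centre
- polish_tin: bystander: low dark shoe-polish tin, 76 mm in diameter, 30 mm tall, origin under its centre
- perfume: bystander: amber perfume bottle, 48 mm in diameter, 100 mm tall, origin under its centre
Not all that is in view belongs to the job. There is more than one size of the brush; the job needs the smaller.

How it is judged:
On the way, in this order (a step that is already met when the one before it is completed fails the run):
1. the brush is held in the fingers, lifted 20 mm or more off the cap (height (world z) of brush above 0.15 m and contact force between the fingers and brush above 0.5 N), for 0.1 s.
2. the brush lies bristles down on the cork mat, let go and at rest (x of brush in the frame of mat between -0.09 and 0.09 m and y of brush in the frame of mat between -0.07 and 0.07 m and height (world z) of brush below 0.02 m and angle between brush's own z axis and vertical below 0.25 rad and linear speed of brush below 0.03 m/s and contact force between the fingers and brush below 0.1 N), for 0.2 s.
3. the cap is unscrewed and off its neck, in the fingers (height (world z) of cap above 0.125 m and contact force between the fingers and cap above 1 N), for 0.1 s.
At the end, for the whole second after the job is handed in: the cap is held still in the fingers (over 1 N), its underside over 160 mm above the counter (60 mm above its seat), within 0.4 rad of upright; the brush lies at rest, untouched, bristles down (within 0.25 rad) on the mat, its centre within 90 mm (x) and 70 mm (y) of the mat's centre (all of step 2 and height (world z) of cap above 0.16 m and angle between cap's own z axis and vertical below 0.4 rad and contact force between the fingers and cap above 1 N and linear speed of cap below 0.03 m/s); the arm keeps its last pose, push and grip.
It fails at once if the brush is dropped: faster than 0.7 m/s within 40 mm of the counter (linear speed of brush above 0.7 m/s and height (world z) of brush below 0.04 m).
It fails at once if the brush tumbles (tilts over 0.9 rad) (angle between brush's own z axis and vertical above 0.9 rad).
It fails at once if the cap is wrenched: over 60 N between cap and steamer (contact force between cap and steamer above 60 N).
It fails at once if a bystander is moved more than 25 mm (distance of any of lint_roller, shoe_tree, polish_tin, perfume from where it was at the start of the episode above 0.025 m).
It also fails if it takes over 64 s, if anything falls off the work surface, if the arm or the gripper's body presses on something with over 40 N, if the wrist force passes 120 N, or if a joint passes its speed limit or range.

## Working session

There is one attempt and no reset: what is moved stays moved. The work goes in short steps, Python scripts to look and compute and a tool call to move; the robot and the scene stay as the last step left them, time stands still between calls to the robot, and variables do not carry over. Pictures are saved under pics/ and viewed, at most 10 in all, crops included, and the job is handed in when it is done.

Besides the shell and the picture viewer there is one more tool, called after ">>>" as name([rows], argument=value, ...), one row to a line, values as JSON. play_rows: Moves the arm, as the interface text tells. Its arguments: {"type":"object","properties":{"deltas":{"type":"array","items":{"type":"array","items":{"type":"array","items":{"type":"number"}}}}},"required":["deltas"]}

```bash
mkdir -p pics
cat > h.py <<'E'
import numpy as np,cv2
from workcell import ctrl,read_camera,camera_model
def cast(name,uv,z,cm=None):
    cm=cm or camera_model(name);K=np.array(cm["intrinsics"]);V=np.array(cm["view"])
    x=(uv[0]-K[0,2])/K[0,0];y=(uv[1]-K[1,2])/K[1,1]
    if name=="wrist":
        r=np.hypot(x,y);s=np.sin(r)/max(r,1e-9);d=np.array([x*s,y*s,np.cos(r)])
    else: d=np.array([x,y,1.])
    R=V[:3,:3];c=-R.T@V[:3,3];d=R.T@d
    return c+d*(z-c[2])/d[2]
def proj(name,p):
    cm=camera_model(name);K=np.array(cm["intrinsics"]);V=np.array(cm["view"])
    q=V[:3,:3]@np.array(p)+V[:3,3];return (K@(q/q[2]))[:2]
E
python3 - <<'E'
from h import *
for n in("top","side"):
    im=read_camera(n);cv2.imwrite(f"pics/{n}0.png",im[:,:,::-1]);cm=camera_model(n);print(n,np.round(cm["intrinsics"],1).tolist(),np.round(cm["view"],3).tolist())
print(ctrl.get_obs())
E
```

```text
top [[364.5, 0.0, 254.0], [0.0, 364.5, 198.8], [0.0, 0.0, 1.0]] [[-0.031, -1.0, -0.004, 0.0], [-0.979, 0.031, -0.2, 0.449], [0.2, -0.003, -0.98, 1.289], [0.0, 0.0, 0.0, 1.0]]
side [[358.0, 0.0, 262.6], [0.0, 358.0, 189.7], [0.0, 0.0, 1.0]] [[0.996, -0.088, 0.007, -0.427], [-0.047, -0.599, -0.8, 0.095], [0.075, 0.796, -0.601, 1.17], [0.0, 0.0, 0.0, 1.0]]
{'clock': 0.1, 'joint_pos': array([ 1.04038892e+00,  1.24433916e-01,  1.65151879e+00, -1.24785534e-05,
        1.36746914e+00, -8.26064230e-02]), 'qvel': array([ 0.00166868, -0.00253164, -0.00401531, -0.00039877,  0.00011793,
        0.00052325]), 'joint_efforts': array([ 1.01451697e-03, -4.24928069e+01, -3.66654396e+01, -1.64192970e-04,
        3.92999544e-03, -2.95738836e-06]), 'ee_pos': array([0.28121415, 0.58545427, 0.24419079]), 'tool_rot': array([[-9.01402453e-01,  4.32981271e-01, -9.14817669e-04],
       [ 4.32982215e-01,  9.01401072e-01, -1.58404473e-03],
       [ 1.38755928e-04, -1.82396158e-03, -9.99998327e-01]]), 'force': array([-0.60694276,  0.70217416,  0.56177993]), 'ft_torque': array([ 0.01981283, -0.02022193,  0.02114662]), 'grip_force': 0.0, 'gripper_width': 0.08516975964469961}
```

View pics/top0.png

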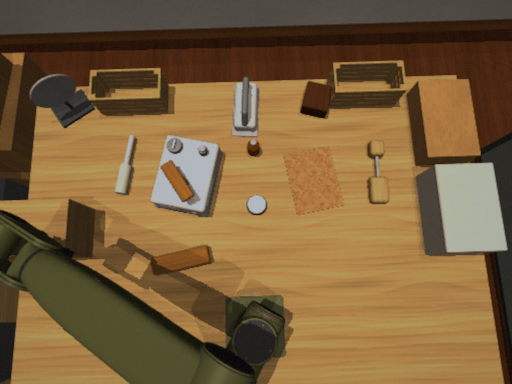

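View pics/side0.png

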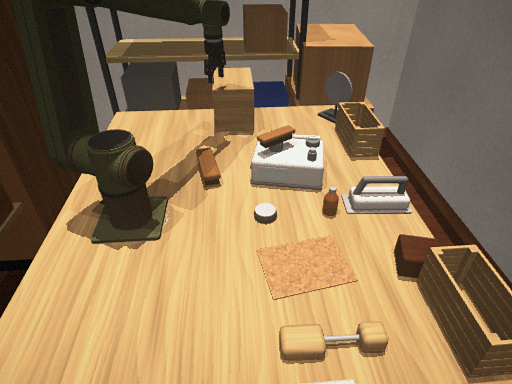

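Top view: the brush could be the one on the steamer (177,181) or the one on the counter (181,259). The second looks bigger and isn't on the cap, so I choose (177,181). The mat is at (313,180), the tin at (257,205) and the perfume at (253,148). Next I measure and check the choice in a close crop.

Run:
```python
from h import *
im=cv2.imread("pics/top0.png")
c=cv2.resize(im[125:285,110:290],None,fx=4,fy=4,interpolation=cv2.INTER_CUBIC)[:600,:800];cv2.imwrite("pics/crop1.png",c)
hsv=cv2.cvtColor(im,cv2.COLOR_BGR2HSV)
def rect(mask,seed,z,name,k=0):
    n,l,s,ce=cv2.connectedComponentsWithStats(mask.astype(np.uint8))
    i=l[seed[1],seed[0]]; 
    if i==0: print(name,"seed miss",hsv[seed[1],seed[0]]);return
    cs,_=cv2.findContours((l==i).astype(np.uint8),0,1);ct=max(cs,key=cv2.contourArea)
    W=np.array([cast("top",p[0],z)[:2] for p in ct],np.float32)
    print(name,s[i],cv2.minAreaRect(W))
for sd in [(177,181),(181,259),(313,180),(190,160),(165,190)]: print(sd,hsv[sd[1],sd[0]])
H,S,V=[hsv[:,:,i].astype(int) for i in range(3)]
br=(S>165)&(H<16)&(V>70)
rect(br,(177,181),.168,"brush")
rect(br,(181,259),.04,"decoy")
b=hsv[180,313]
ma=(abs(H-int(b[0]))<5)&(S>145)&(V>120)
ma=cv2.morphologyEx(ma.astype(np.uint8),cv2.MORPH_CLOSE,np.ones((5,5)))
ma=cv2.morphologyEx(ma,cv2.MORPH_OPEN,np.ones((5,5)))
rect(ma,(313,180),.004,"mat")
st=(S<70)&(V>120)
st=cv2.morphologyEx(st.astype(np.uint8),cv2.MORPH_CLOSE,np.ones((3,3)))
rect(st,(195,170),.1,"steamer top")
```

```text
(177, 181) [ 15 194 159]
(181, 259) [ 15 199 124]
(313, 180) [ 15 159 178]
(190, 160) [108  13 189]
(165, 190) [109  15 190]
brush [162 161  31  40 502] ((0.49439191818237305, 0.24275782704353333), (0.14431257545948029, 0.04087252542376518), 31.927692413330078)
decoy [153 245  57  26 876] ((0.2382761836051941, 0.24999630451202393), (0.06412293016910553, 0.19570991396903992), 11.66500186920166)Traceback (most recent call last):
  File "<stdin>", line 21, in <module>
  File "<stdin>", line 10, in rect
  File "h.py", line 4, in cast
    cm=cm or camera_model(name);K=np.array(cm["intrinsics"]);V=np.array(cm["view"])
             ~~~~~~~~~~~~^^^^^^
ValueError: time passes only in moves, steps and waits
```

View pics/crop1.png

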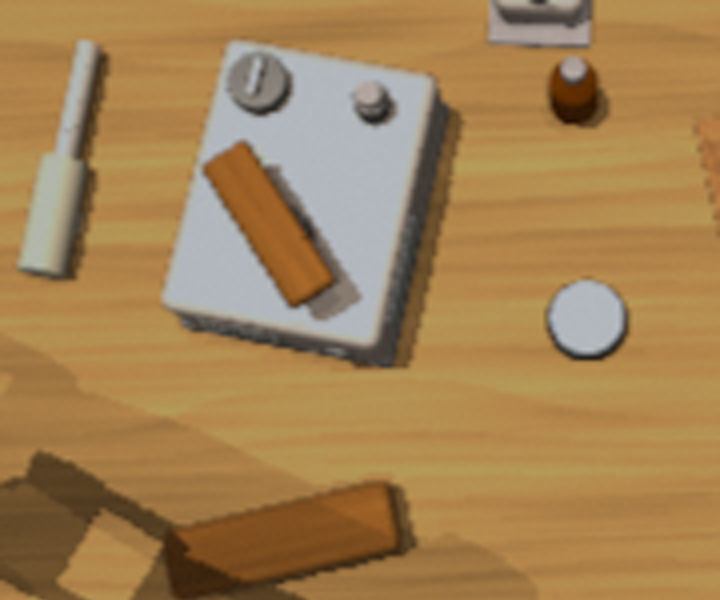

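The crop confirms it. The brush on the steamer measures 144 x 41 mm (plus about 3 mm of pixel loss), so it is the 150 x 46 one. The decoy is 196 x 64. Steamer top corners in the crop are (230,40), (437,75), (378,348) and (163,303). Next: steamer, mat and the move.

```bash
sed -i 's/^def cast/C={}\ndef M(n):\n    if n not in C: C[n]=camera_model(n)\n    return C[n]\ndef cast/; s/cm or camera_model(name)/cm or M(name)/; s/cm=camera_model(name)/cm=M(name)/' h.py
python3 - <<'E'
from h import *
P=np.array([cast("top",(110+u/4,125+v/4),.1)[:2] for u,v in[(230,40),(437,75),(378,348),(163,303)]])
print("steamer",P.round(3).tolist(),P.mean(0),[np.linalg.norm(P[i]-P[i-1]).round(3) for i in range(4)])
ax=(P[0]+P[1]-P[2]-P[3]);ax/=np.linalg.norm(ax)
print("xaxis",ax,"cap",P.mean(0)-.05*ax)
im=cv2.imread("pics/top0.png");lab=cv2.cvtColor(im,cv2.COLOR_BGR2LAB).astype(float)
box=lab[165:195,300:325].reshape(-1,3);bg=lab[215:240,290:340].reshape(-1,3)
m,n=box[:,1:].mean(0),bg[:,1:].mean(0);print(m,n)
l=cv2.GaussianBlur(lab,(5,5),0)
k=(np.linalg.norm(l[...,1:]-m,axis=2)<np.linalg.norm(l[...,1:]-n,axis=2))
z=np.zeros_like(k);z[140:220,275:350]=k[140:220,275:350]
cs,_=cv2.findContours(cv2.morphologyEx(z.astype(np.uint8),cv2.MORPH_OPEN,np.ones((5,5))),0,1);ct=max(cs,key=cv2.contourArea)
print("mat",cv2.boundingRect(ct),cv2.minAreaRect(np.array([cast("top",p[0],.004)[:2] for p in ct],np.float32)))
# side cross check of brush back
h=cv2.cvtColor(cv2.imread("pics/side0.png"),cv2.COLOR_BGR2HSV);print(h[136,277])
q=((h[...,1]>165)&(h[...,0]<16)&(h[...,2]>70)).astype(np.uint8);z=q*0;z[120:150,250:300]=q[120:150,250:300]
c=cv2.moments(z);print("side centroid",c["m10"]/c["m00"],c["m01"]/c["m00"],"pred top",proj("side",(.494,.243,.168)),"mid",proj("side",(.494,.243,.159)))
E
```

```text
steamer [[0.685, 0.294], [0.645, 0.105], [0.396, 0.16], [0.442, 0.348]] [0.54222119 0.22682497] [np.float64(0.249), np.float64(0.192), np.float64(0.255), np.float64(0.194)]
xaxis [ 0.97616235 -0.21704162] cap [0.49341307 0.23767705]
[144.708 165.884] [134.9368 166.2008]
mat (284, 147, 58, 67) ((0.5267098546028137, -0.2415638267993927), (0.24595396220684052, 0.1857861429452896), 9.33788013458252)
[ 13 156 129]
side centroid 275.3333333333333 130.33333333333334 pred top [275.07508945 132.33274171] mid [275.00627787 134.54402857]
```

```bash
cat >> h.py <<'E'
def go(p,yaw=None):
    o=ctrl.get_obs();R=np.array(o["tool_rot"]);e=np.array(o["ee_pos"])
    print("shift units",(R.T@(np.array(p)-e)/.025).round(2),"t",o["clock"],"j6",o["joint_pos"][5].round(2))
    if yaw is not None:
        y=np.degrees(np.arctan2(R[1,1],R[0,1]));d=(yaw-y+90)%180-90
        x=np.cross(t:=np.array([np.cos(np.radians(y+d)),np.sin(np.radians(y+d)),0]),[0,0,-1.])
        T=np.stack([x,t,[0,0,-1.]],1)
        print("yaw now",y,"turn units",(cv2.Rodrigues(R.T@T)[0].ravel()/np.radians(8)).round(2))
E
python3 -c "
from h import *
print(ctrl.tips_ahead)
go((.494,.243,.245),121.9)"
```

```text
0.014
shift units [-13.6   -8.66  -0.02] t 0.1 j6 -0.08
yaw now 64.34304582251744 turn units [-0.01 -0.01 -7.19]
```

>>> play_rows([
  [[-0.97,-0.62,0,0,0,0,85],[-0.97,-0.62,0,0,0,0,85],[-0.97,-0.62,0,0,0,0,85],[-0.97,-0.62,0,0,0,0,85],[-0.97,-0.62,0,0,0,0,85],[-0.97,-0.62,0,0,0,0,85],[-0.97,-0.62,0,0,0,0,85],[-0.97,-0.62,0,0,0,0,85],[-0.97,-0.62,0,0,0,0,85],[-0.97,-0.62,0,0,0,0,85],[-0.97,-0.62,0,0,0,0,85],[-0.97,-0.62,0,0,0,0,85]],
])

```text
clock: 1.3
ee_pos: [0.4634, 0.291, 0.2448]
tool_rot: [[-0.901, 0.433, -0.001], [0.433, 0.901, -0.0], [0.001, -0.001, -1.0]]
force: [-0.3, 0.5, 0.4]
gripper_width: 0.0851
grip_force: 0.0
```

>>> play_rows([
  [[-0.97,-0.62,0,0,0,0,85],[-0.97,-0.62,0,0,0,0,85],[0,0,0,0,0,-0.9,85],[0,0,0,0,0,-0.9,85],[0,0,0,0,0,-0.9,85],[0,0,0,0,0,-0.9,85],[0,0,0,0,0,-0.9,85],[0,0,0,0,0,-0.9,85],[0,0,0,0,0,-0.9,85],[0,0,0,0,0,-0.9,85],[0,0,0,0,0,0,85],[0,0,0,0,0,0,85]],
])

```text
clock: 2.5
ee_pos: [0.4933, 0.2432, 0.2449]
tool_rot: [[-0.85, -0.527, -0.001], [-0.527, 0.85, -0.0], [0.001, 0.0, -1.0]]
force: [-0.6, 0.3, 0.4]
gripper_width: 0.085
grip_force: 0.0
```

Run:
```python
from h import *
go((.494,.243,.155),121.9)
cm=camera_model("wrist");im=read_camera("wrist");cv2.imwrite("pics/w1.png",im[:,:,::-1]);np.savez("w1",K=cm["intrinsics"],V=cm["view"])
```

```text
shift units [-0.02 -0.02  3.6 ] t 2.5 j6 -1.77
yaw now 121.795510746597 turn units [ 0.   -0.   -0.01]
```

View pics/w1.png

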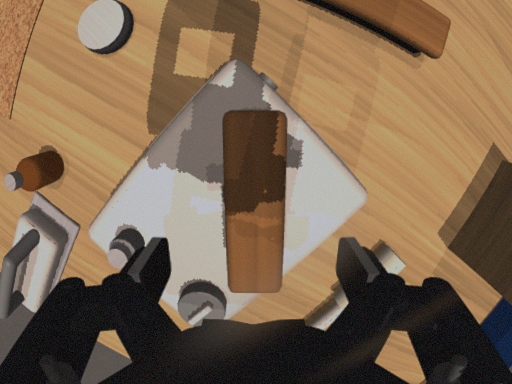

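Wrist view: the brush back spans (223,110) to (286,292), lined up between the fingers, with its centre near (254,201). I check that position, then descend.

Run:
```python
from h import *
d=np.load("w1.npz");cm={"intrinsics":d["K"],"view":d["V"]}
P=[cast("wrist",uv,.168,cm) for uv in[(223,112),(286,112),(281,291),(229,291)]]
P=np.array(P)[:,:2];print(P.round(3).tolist(),P.mean(0),np.linalg.norm(P[0]-P[3]),np.linalg.norm(P[0]-P[1]))
```

```text
[[0.447, 0.192], [0.425, 0.228], [0.547, 0.305], [0.57, 0.268]] [0.49708288 0.24831152] 0.14417253475390354 0.0433253066115018
```

>>> play_rows([
  [[-0.1,0.03,0.6,0,0,0,85],[0,0,0.6,0,0,0,85],[0,0,0.6,0,0,0,85],[0,0,0.6,0,0,0,85],[0,0,0.6,0,0,0,85],[0,0,0.6,0,0,0,85],[0,0,0,0,0,0,60],[0,0,0,0,0,0,50],[0,0,0,0,0,0,40],[0,0,0,0,0,0,36],[0,0,0,0,0,0,36],[0,0,0,0,0,0,36]],
])

```text
clock: 3.75
ee_pos: [0.4959, 0.2455, 0.1564]
tool_rot: [[-0.849, -0.529, 0.002], [-0.529, 0.849, 0.001], [-0.002, -0.0, -1.0]]
force: [-0.5, 0.7, 3.8]
gripper_width: 0.0447
grip_force: 61.8
```

>>> play_rows([
  [[0,0,-0.2,0,0,0,36],[0,0,-0.4,0,0,0,36],[0,0,-0.5,0,0,0,36],[0,0,-0.5,0,0,0,36],[0,0,-0.5,0,0,0,36],[0,0,-0.5,0,0,0,36],[0,0,-0.4,0,0,0,36],[0,0,0,0,0,0,36],[0,0,0,0,0,0,36]],
])

```text
clock: 4.65
ee_pos: [0.4952, 0.2452, 0.2304]
tool_rot: [[-0.849, -0.529, 0.0], [-0.529, 0.849, 0.0], [-0.0, -0.0, -1.0]]
force: [0.3, -0.1, -1.2]
gripper_width: 0.0448
grip_force: 61.4
```

Run:
```python
from h import *
go((.527,-.2416,.23))
for n in("top","wrist"):
    im=read_camera(n);cm=camera_model(n)
    cv2.imwrite(f"pics/{n}2.png",im[:,:,::-1])
np.savez("w2",K=cm["intrinsics"],V=cm["view"])
```

```text
shift units [  9.22 -17.2    0.02] t 4.65 j6 -1.77
```

View pics/wrist2.png

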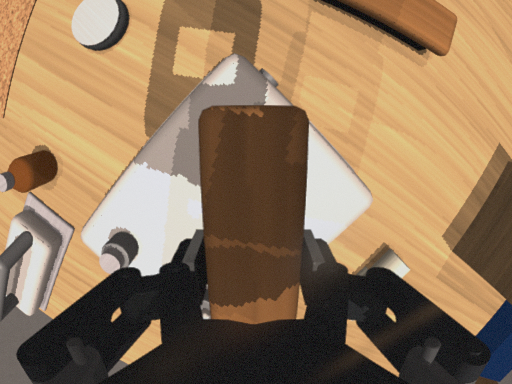

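The brush is held level, square between the fingers (edges at columns 200–308). Carrying it to the mat.

>>> play_rows([
  [[0.2,-0.4,0,0,0,0,36],[0.4,-0.7,0,0,0,0,36],[0.5,-0.95,0,0,0,0,36],[0.5,-0.95,0,0,0,0,36],[0.5,-0.95,0,0,0,0,36],[0.5,-0.95,0,0,0,0,36],[0.5,-0.95,0,0,0,0,36],[0.5,-0.95,0,0,0,0,36],[0.5,-0.95,0,0,0,0,36],[0.5,-0.95,0,0,0,0,36],[0.5,-0.95,0,0,0,0,36],[0.5,-0.95,0,0,0,0,36]],
])

```text
clock: 5.95
ee_pos: [0.516, -0.0554, 0.2297]
tool_rot: [[-0.849, -0.529, -0.001], [-0.529, 0.849, -0.0], [0.001, 0.0, -1.0]]
force: [-0.1, 0.1, -1.3]
gripper_width: 0.0452
grip_force: 61.5
```

>>> play_rows([
  [[0.5,-0.95,0,0,0,0,36],[0.5,-0.95,0,0,0,0,36],[0.5,-0.95,0,0,0,0,36],[0.5,-0.95,0,0,0,0,36],[0.5,-0.95,0,0,0,0,36],[0.5,-0.95,0,0,0,0,36],[0.4,-0.7,0,0,0,0,36],[0.2,-0.2,0,0,0,0,36],[0,0,0,0,0,0,36],[0,0,0,0,0,0,36]],
])

```text
clock: 6.95
ee_pos: [0.5272, -0.2408, 0.2299]
tool_rot: [[-0.849, -0.529, -0.001], [-0.529, 0.849, 0.001], [0.0, 0.001, -1.0]]
force: [0.9, 0.0, -0.9]
gripper_width: 0.0449
grip_force: 61.5
```

```bash
python3 -c "
from h import *
go((.527,-.2416,.03),121.9)"
```

```text
shift units [ 0.02 -0.03  8.  ] t 6.95 j6 -2.65
yaw now 121.94255184810652 turn units [ 0.01 -0.    0.01]
```

>>> play_rows([
  [[0,0,0.5,0,0,0,36],[0,0,0.9,0,0,0,36],[0,0,0.9,0,0,0,36],[0,0,0.9,0,0,0,36],[0,0,0.9,0,0,0,36],[0,0,0.9,0,0,0,36],[0,0,0.9,0,0,0,36],[0,0,0.6,0,0,0,36],[0,0,0.4,0,0,0,36],[0,0,0.3,0,0,0,36],[0,0,0.2,0,0,0,36],[0,0,0.1,0,0,0,36]],
])

```text
clock: 8.15
ee_pos: [0.5279, -0.2415, 0.043]
tool_rot: [[-0.849, -0.529, 0.001], [-0.529, 0.849, -0.0], [-0.0, -0.001, -1.0]]
force: [0.5, -0.1, -0.8]
gripper_width: 0.0449
grip_force: 61.5
```

>>> play_rows([
  [[0,0,0.1,0,0,0,36],[0,0,0.1,0,0,0,36],[0,0,0.1,0,0,0,36],[0,0,0.1,0,0,0,36],[0,0,0.05,0,0,0,36],[0,0,0,0,0,0,36]],
])

```text
clock: 8.75
ee_pos: [0.5274, -0.2413, 0.0313]
tool_rot: [[-0.849, -0.529, -0.0], [-0.529, 0.849, 0.0], [0.0, 0.0, -1.0]]
force: [-0.6, -0.2, -0.8]
gripper_width: 0.0452
grip_force: 61.5
```

>>> play_rows([
  [[0,0,0.05,0,0,0,36],[0,0,0.04,0,0,0,36],[0,0,0,0,0,0,36]],
])

```text
clock: 9.05
ee_pos: [0.5278, -0.2414, 0.0304]
tool_rot: [[-0.849, -0.529, -0.0], [-0.529, 0.849, 0.0], [0.0, 0.0, -1.0]]
force: [-3.4, 1.3, 5.7]
gripper_width: 0.0448
grip_force: 62.2
```

>>> play_rows([
  [[0,0,0,0,0,0,48],[0,0,0,0,0,0,60],[0,0,0,0,0,0,75],[0,0,0,0,0,0,85],[0,0,0,0,0,0,85],[0,0,-0.5,0,0,0,85],[0,0,-0.9,0,0,0,85],[0,0,-0.9,0,0,0,85],[0,0,-0.9,0,0,0,85],[0,0,-0.9,0,0,0,85],[0,0,-0.9,0,0,0,85],[0,0,-0.9,0,0,0,85]],
])

```text
clock: 10.25
ee_pos: [0.5276, -0.2414, 0.1789]
tool_rot: [[-0.849, -0.529, 0.001], [-0.529, 0.849, -0.001], [-0.001, -0.001, -1.0]]
force: [0.8, -0.7, 0.2]
gripper_width: 0.0851
grip_force: 0.0
```

>>> play_rows([
  [[0,0,-0.9,0,0,0,85],[0,0,-0.9,0,0,0,85],[0,0,0,0,0,0,85]],
])

```text
clock: 10.55
ee_pos: [0.5295, -0.2424, 0.2271]
tool_rot: [[-0.849, -0.529, 0.007], [-0.529, 0.849, -0.004], [-0.004, -0.008, -1.0]]
force: [0.7, 0.3, 0.9]
gripper_width: 0.0849
grip_force: 0.0
```

Run:
```python
from h import *
im=read_camera("wrist");cv2.imwrite("pics/w3.png",im[:,:,::-1])
im=read_camera("top");cv2.imwrite("pics/top3.png",im[:,:,::-1])
c=cv2.resize(im[125:285,110:290,::-1],None,fx=4,fy=4,interpolation=cv2.INTER_CUBIC)[:400];w=cv2.imread("pics/w3.png")
cv2.imwrite("pics/c3.png",np.hstack([c[:,150:400][:384],w]))
go((.4935,.238,.235),0)
```

```text
shift units [-8.99 16.99 -0.52] t 10.65 j6 -2.65
yaw now 121.9431401688293 turn units [-0.01 -0.   -7.26]
```

View pics/c3.png

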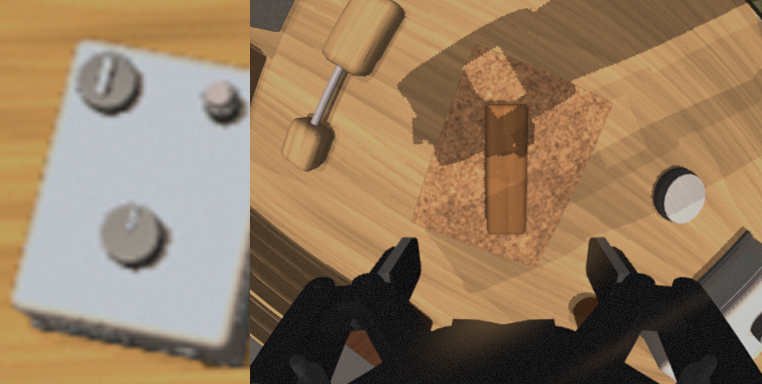

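The brush lies bristles down near the mat's middle, centred at about (506,168) in the panel. The cap is exposed, centred at (281,235) in the 4x crop, with its mark pointing up toward image top. Locating the cap and going back.

Run:
```python
from h import *
im=cv2.imread("pics/top3.png");g=im[165:205,160:202].astype(int);v=g.max(2)
m=((v<160)).astype(np.uint8)
n,l,s,ce=cv2.connectedComponentsWithStats(m)
for i in range(1,n):
    if s[i][4]>40: print(s[i],ce[i]+[160,165],cast("top",ce[i]+[160,165],.13))
print(cast("top",(110+281/4-.4,125+235/4-.4),.13))
go((.4935,.238,.235),90)
```

```text
[ 13  11  17  17 212] [180.87735849 184.21226415] [0.49118763 0.23707575 0.13      ]
[0.49437134 0.24065629 0.13      ]
shift units [-8.99 16.99 -0.52] t 10.65 j6 -2.65
yaw now 121.9431401688293 turn units [-0.01  0.01  3.99]
```

>>> play_rows([
  [[-0.2,0.4,0,0,0,0,85],[-0.5,0.97,-0.1,0,0,0,85],[-0.5,0.97,-0.1,0,0,0,85],[-0.5,0.97,-0.1,0,0,0,85],[-0.5,0.97,-0.1,0,0,0,85],[-0.5,0.97,0,0,0,0,85],[-0.5,0.97,0,0,0,0,85],[-0.5,0.97,0,0,0,0,85],[-0.5,0.97,0,0,0,0,85],[-0.5,0.97,0,0,0,0,85],[-0.5,0.97,0,0,0,0,85],[-0.5,0.97,0,0,0,0,85]],
])

```text
clock: 11.85
ee_pos: [0.5005, 0.0706, 0.2298]
tool_rot: [[-0.848, -0.529, -0.003], [-0.529, 0.848, 0.0], [0.003, 0.002, -1.0]]
force: [0.5, -0.6, -0.4]
gripper_width: 0.0848
grip_force: 0.0
```

>>> play_rows([
  [[-0.5,0.97,0,0,0,0,85],[-0.5,0.97,0,0,0,0,85],[-0.5,0.97,0,0,0,0,85],[-0.5,0.97,0,0,0,0,85],[-0.5,0.97,0,0,0,0,85],[-0.5,0.97,0,0,0,0,85],[-0.5,0.9,0,0,0,0,85],[0,0,0,0,0,1,85],[0,0,0,0,0,1,85],[0,0,0,0,0,1,85],[0,0,0,0,0,1,85],[0,0,0,0,0,0,85]],
])

```text
clock: 13.05
ee_pos: [0.4861, 0.2579, 0.2299]
tool_rot: [[-1.0, 0.0, -0.003], [0.0, 1.0, -0.001], [0.003, -0.001, -1.0]]
force: [0.6, 0.5, 0.2]
gripper_width: 0.085
grip_force: 0.0
```

Run:
```python
from h import *
go((.4935,.238,.121),90)
cm=camera_model("wrist");im=read_camera("wrist");cv2.imwrite("pics/w4.png",im[:,:,::-1]);np.savez("w4",K=cm["intrinsics"],V=cm["view"])
```

```text
shift units [-0.31 -0.79  4.35] t 13.05 j6 -1.18
yaw now 89.9873757335991 turn units [-0.01 -0.02 -0.  ]
```

View pics/w4.png

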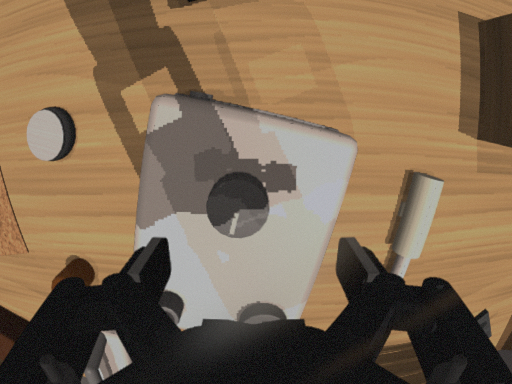

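Wrist view: the cap is at about (238,205), spanning columns 207–269 and rows 172–238. Its mark is near (236,222).

Run:
```python
from h import *
d=np.load("w4.npz");cm={"intrinsics":d["K"],"view":d["V"]}
for uv in[(238,205),(207,205),(269,205),(238,172),(238,238)]: print(uv,cast("wrist",uv,.13,cm).round(4))
go((.4935,.239,.121),90)
```

```text
(238, 205) [0.4942 0.2468 0.13  ]
(207, 205) [0.4943 0.2212 0.13  ]
(269, 205) [0.4942 0.272  0.13  ]
(238, 172) [0.4667 0.2471 0.13  ]
(238, 238) [0.524  0.2462 0.13  ]
shift units [-0.3  -0.75  4.37] t 13.1 j6 -1.18
yaw now 90.12541038649053 turn units [-0.01 -0.02  0.02]
```

>>> play_rows([
  [[-0.3,-0.52,0,0,0,0,85],[0,0,0.5,0,0,0,85],[0,0,0.5,0,0,0,85],[0,0,0.5,0,0,0,85],[0,0,0,0,0,0,85],[0,0,0,0,0,0,85]],
])

```text
clock: 13.7
ee_pos: [0.4945, 0.2447, 0.1933]
tool_rot: [[-1.0, 0.001, -0.002], [0.001, 1.0, -0.001], [0.002, -0.001, -1.0]]
force: [0.7, -0.7, 0.6]
gripper_width: 0.0852
grip_force: 0.0
```

Run:
```python
from h import *
go((.4935,.245,.121),90)
cm=camera_model("wrist");im=read_camera("wrist");cv2.imwrite("pics/w5.png",im[:,:,::-1]);np.savez("w5",K=cm["intrinsics"],V=cm["view"])
print(cm["intrinsics"])
```

```text
shift units [0.03 0.01 2.89] t 13.7 j6 -1.21
yaw now 89.95964180850756 turn units [-0.   -0.01 -0.01]
[[297.31863964   0.         253.06798756]
 [  0.         297.31863964 190.0174416 ]
 [  0.           0.           1.        ]]
```

View pics/w5.png

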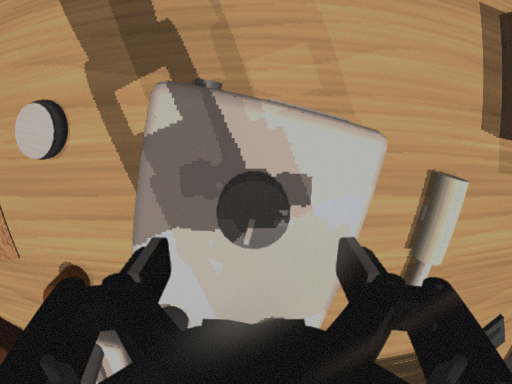

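The cap spans columns 217–290, so it is centred at 253.5 against a finger midline of about 254. Lateral alignment is good, so I descend and close.

Run:
```python
from h import *
d=np.load("w5.npz");cm={"intrinsics":d["K"],"view":d["V"]}
for uv in[(253,171),(253,249),(217,210),(290,210)]: print(uv,cast("wrist",uv,.13,cm).round(4))
```

```text
(253, 171) [0.4663 0.2459 0.13  ]
(253, 249) [0.524  0.2459 0.13  ]
(217, 210) [0.4938 0.221  0.13  ]
(290, 210) [0.4939 0.2715 0.13  ]
```

>>> play_rows([
  [[0,0,0.5,0,0,0,85],[0,0,0.5,0,0,0,85],[0,0,0.5,0,0,0,85],[0,0,0.5,0,0,0,85],[0,0,0.4,0,0,0,85],[0,0,0.3,0,0,0,85],[0,0,0.2,0,0,0,85],[0,0,0,0,0,0,85]],
])

```text
clock: 14.55
ee_pos: [0.4946, 0.2446, 0.121]
tool_rot: [[-1.0, 0.001, -0.001], [0.001, 1.0, -0.0], [0.001, -0.0, -1.0]]
force: [0.5, -0.1, -0.3]
gripper_width: 0.0849
grip_force: 0.0
```

>>> play_rows([
  [[0,0.02,0,0,0,0,70],[0,0,0,0,0,0,62],[0,0,0,0,0,0,56],[0,0,0,0,0,0,52],[0,0,0,0,0,0,48],[0,0,0,0,0,0,46],[0,0,0,0,0,0,46]],
])

```text
clock: 15.25
ee_pos: [0.4955, 0.2455, 0.1228]
tool_rot: [[-1.0, 0.001, 0.002], [0.001, 1.0, 0.0], [-0.002, 0.0, -1.0]]
force: [-0.7, -1.0, 5.2]
gripper_width: 0.0501
grip_force: 62.6
```

>>> play_rows([
  [[0,0,-0.05,0,0,-0.3,46],[0,0,0,0,0,-0.3,46],[0,0,0,0,0,-0.3,46],[0,0,0,0,0,0,46]],
])

```text
clock: 15.65
ee_pos: [0.4949, 0.2453, 0.1229]
tool_rot: [[-0.992, -0.124, -0.0], [-0.124, 0.992, 0.0], [0.0, 0.0, -1.0]]
force: [-0.1, -0.0, 0.6]
gripper_width: 0.05
grip_force: 62.3
```

```bash
cat >> h.py <<'E'
def st():
    o=ctrl.get_obs();R=o["tool_rot"];print(o["clock"],"yaw",np.degrees(np.arctan2(R[1,1],R[0,1])).round(2),o["ee_pos"].round(4),"F",o["force"].round(1),"T",o["ft_torque"].round(2),"w",o["gripper_width"],"j",o["joint_pos"].round(2),"tau6",o["joint_efforts"][5].round(2))
E
python3 -c "from h import *;st()"
```

```text
15.65 yaw 97.14 [0.4949 0.2453 0.1229] F [-0.1 -0.   0.6] T [-0.05 -0.04 -0.  ] w 0.05002667031040188 j [ 0.36  0.02  1.98  0.    1.15 -1.33] tau6 -0.16
```

Free so far at +0.125 rad. Continuing.

>>> play_rows([
  [[0,0,0,0,0,-0.3,46],[0,0,0,0,0,-0.3,46],[0,0,0,0,0,-0.2,46],[0,0,0,0,0,0,46]],
])

```text
clock: 16.05
ee_pos: [0.495, 0.2445, 0.1229]
tool_rot: [[-0.973, -0.232, -0.0], [-0.232, 0.973, -0.001], [0.001, -0.001, -1.0]]
force: [0.6, -4.6, 1.5]
gripper_width: 0.05
grip_force: 61.8
```

```bash
python3 -c "from h import *;st()"
```

```text
16.05 yaw 103.44 [0.495  0.2445 0.1229] F [ 0.6 -4.6  1.5] T [-0.84 -0.11 -0.74] w 0.050047076067124774 j [ 0.36  0.02  1.98 -0.    1.15 -1.44] tau6 -0.82
```

>>> play_rows([
  [[0,0,0,0,0,-0.3,46],[0,0,0,0,0,-0.3,46],[0,0,0,0,0,0,46]],
])

```text
clock: 16.35
ee_pos: [0.4942, 0.244, 0.123]
tool_rot: [[-0.95, -0.312, -0.003], [-0.312, 0.95, -0.002], [0.004, -0.001, -1.0]]
force: [-2.8, -6.6, 6.1]
gripper_width: 0.0494
grip_force: 61.0
```

```bash
python3 -c "from h import *;st()"
```

```text
16.35 yaw 108.16 [0.4942 0.244  0.123 ] F [-2.8 -6.6  6.1] T [-1.25  0.48 -1.28] w 0.049366042520730666 j [ 0.36  0.02  1.98 -0.    1.15 -1.53] tau6 -1.41
```

It stopped at about 0.22 rad: the torque rose to 1.3 N m. That way is blocked, so I turn the other way.

>>> play_rows([
  [[0,0,0,0,0,0.4,46],[0,0,0,0,0,0.6,46],[0,0,0,0,0,0.7,46],[0,0,0,0,0,0.7,46],[0,0,0,0,0,0.7,46],[0,0,0,0,0,0.7,46],[0,0,0,0,0,0.7,46],[0,0,0,0,0,0.7,46],[0,0,0,0,0,0.7,46],[0,0,0,0,0,0.7,46],[0,0,0,0,0,0.7,46],[0,0,0,0,0,0,46]],
])

```text
clock: 17.55
ee_pos: [0.4947, 0.2458, 0.1229]
tool_rot: [[-0.766, 0.643, -0.0], [0.643, 0.766, 0.001], [0.001, 0.0, -1.0]]
force: [-0.8, -0.1, 0.7]
gripper_width: 0.0495
grip_force: 61.9
```

```bash
python3 -c "from h import *;st();go((.495,.2453,.123),90)"
```

```text
17.55 yaw 49.96 [0.4947 0.2458 0.1229] F [-0.8 -0.1  0.7] T [0.03 0.04 0.01] w 0.04949131440245533 j [ 0.36  0.02  1.98  0.    1.15 -0.51] tau6 0.42
shift units [-0.02 -0.01 -0.  ] t 17.55 j6 -0.51
yaw now 49.96042549438669 turn units [ 0.01 -0.   -5.  ]
```

>>> play_rows([
  [[0,0,0,0,0,0.4,46],[0,0,0,0,0,0.4,46],[0,0,0,0,0,0.3,46],[0,0,0,0,0,0,46]],
])

```text
clock: 17.95
ee_pos: [0.4947, 0.2457, 0.1229]
tool_rot: [[-0.659, 0.752, -0.0], [0.752, 0.659, 0.001], [0.001, 0.0, -1.0]]
force: [-0.5, 0.3, 0.9]
gripper_width: 0.0496
grip_force: 61.8
```

```bash
python3 -c "from h import *;st()"
```

```text
17.95 yaw 41.26 [0.4947 0.2457 0.1229] F [-0.5  0.3  0.9] T [ 0.15  0.05 -0.04] w 0.04963469649178693 j [ 0.36  0.02  1.98  0.    1.15 -0.36] tau6 0.15
```

>>> play_rows([
  [[0,0,0,0,0,0.3,46],[0,0,0,0,0,0.3,46],[0,0,0,0,0,0,46]],
])

```text
clock: 18.25
ee_pos: [0.4947, 0.2459, 0.1229]
tool_rot: [[-0.594, 0.804, -0.0], [0.804, 0.594, 0.001], [0.001, 0.001, -1.0]]
force: [0.4, 1.5, -0.2]
gripper_width: 0.0498
grip_force: 62.0
```

```bash
python3 -c "from h import *;st()"
```

```text
18.25 yaw 36.46 [0.4947 0.2459 0.1229] F [ 0.4  1.5 -0.2] T [0.49 0.01 0.  ] w 0.04977294617494207 j [ 0.36  0.02  1.98  0.    1.15 -0.27] tau6 0.18
```

The cap is at about -1.0 rad, past the 0.9 rad needed and not against the end stop. Trying a gentle lift.

>>> play_rows([
  [[0,0,-0.1,0,0,0,46],[0,0,-0.1,0,0,0,46],[0,0,0,0,0,0,46]],
])

```text
clock: 18.55
ee_pos: [0.4948, 0.2456, 0.1283]
tool_rot: [[-0.593, 0.805, -0.0], [0.805, 0.593, 0.001], [0.001, 0.0, -1.0]]
force: [-0.5, 4.1, -1.7]
gripper_width: 0.0496
grip_force: 62.7
```

```bash
python3 -c "from h import *;st()"
```

```text
18.55 yaw 36.39 [0.4948 0.2456 0.1283] F [-0.5  4.1 -1.7] T [ 0.69 -0.04  0.01] w 0.0496167684827626 j [ 0.36  0.01  1.97  0.    1.16 -0.27] tau6 0.03
```

>>> play_rows([
  [[0.03,0.02,-0.1,0,0,0,46],[0,0,-0.1,0,0,0,46],[0,0,-0.1,0,0,0,46],[0,0,0,0,0,0,46]],
])

```text
clock: 18.95
ee_pos: [0.4953, 0.2459, 0.1364]
tool_rot: [[-0.593, 0.805, 0.001], [0.805, 0.593, -0.001], [-0.001, 0.0, -1.0]]
force: [0.2, -0.3, -0.5]
gripper_width: 0.05
grip_force: 62.8
```

```bash
python3 -c "from h import *;st()"
```

```text
18.95 yaw 36.35 [0.4953 0.2459 0.1364] F [ 0.2 -0.3 -0.5] T [0.01 0.01 0.04] w 0.049974509581957524 j [ 0.36  0.    1.97 -0.    1.17 -0.27] tau6 -0.0
```

It is free: 13.5 mm up, with no load. Raising it to about 95 mm.

>>> play_rows([
  [[0,0,-0.3,0,0,0,46],[0,0,-0.4,0,0,0,46],[0,0,-0.5,0,0,0,46],[0,0,-0.5,0,0,0,46],[0,0,-0.5,0,0,0,46],[0,0,-0.5,0,0,0,46],[0,0,-0.4,0,0,0,46],[0,0,-0.2,0,0,0,46],[0,0,0,0,0,0,46],[0,0,0,0,0,0,46],[0,0,0,0,0,0,46]],
])

```text
clock: 20.05
ee_pos: [0.4945, 0.246, 0.2171]
tool_rot: [[-0.593, 0.806, -0.002], [0.806, 0.593, -0.001], [0.0, -0.002, -1.0]]
force: [-0.9, -0.5, 0.7]
gripper_width: 0.0497
grip_force: 62.8
```

Run:
```python
from h import *
st()
s=read_camera("side")[:,:,::-1];t=read_camera("top")[:,:,::-1]
a=cv2.resize(s[60:220,200:360],(400,400),interpolation=cv2.INTER_CUBIC);b=cv2.resize(t[110:290,160:360],(400,400))
cv2.imwrite("pics/end.png",np.hstack([a,b]))
```

```text
20.05 yaw 36.34 [0.4945 0.246  0.2171] F [-0.9 -0.5  0.7] T [ 0.02  0.01 -0.03] w 0.0496638242848766 j [ 0.36 -0.07  1.9   0.    1.32 -0.27] tau6 -0.0
```

View pics/end.png

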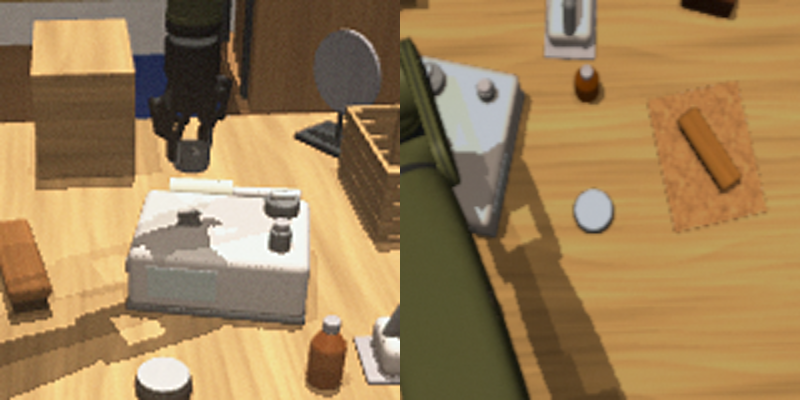

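The cap is in the fingers at (192,152) in the left panel, upright and well above the neck at (188,215). The brush lies on the mat at (710,150) in the right panel.

```bash
python3 -c "from h import *;print(ctrl.sign_off())"
```

```text
the job is handed in; nothing more can be done
None
```

I handed the job in at about 20 s: the brush lies bristles down near the middle of the mat, and the cap, which unscrewed clockwise (seen from above) after stopping the other way, is held upright about 94 mm above its seat; the sign-off gave no verdict.

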